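# Brace a pill organiser in the corner of the sloping rest

### The job

Set the seven-day pill organiser flat on the sloping record rest, lids up and thumb tabs on the lip side, home in the corner with its long side against the lip and its end against the cheek. Then brace it there with one steady diagonal push, firmly down onto the bed and against the lip at the same time but without forcing it, so that the nurse across the trolley can prise up the stiff lids at its ends; finish still pushing, do not let go. Leave the other things on the trolley where they stand.

Things in the scene. Friction and masses are not known exactly. Their poses are not given: they have to be found in the camera images.
- organiser: Shut seven-day pill organiser: straight pale blue plastic box 40 (x) x 168 (y) x 28 mm, seven lids in a row along y (top at 31 mm), a raised thumb tab on each (to 34 mm). Loose, 100 to 190 g, starts upright on the trolley. Origin: centre of underside; z up through the lids, +x to the tab side. Can be gripped across its 40 mm width; at home the lip covers the lowest 8 mm of its tab side.
- tabs (a point): The thumb tab of the middle lid, top face, at x = 15.5, y = 0, z = 34 mm in the organiser's frame.
- bed: Sloping bed of the white sheet steel record rest, fixed. Origin: inside corner of bed surface, lip and cheek. +x down the slope (15 deg) through the lip, +y through the cheek, +z square to the bed, up. Bed surface z = 0, x = -130..0, y = -236..0 mm; 16 mm above the trolley at the lip, 50 mm at the high back edge. Organiser at home: axes parallel to these, origin at about x -20, y -84, z 0 mm.
- lip: The fence: rigid strip along the bed's low edge (far side from the robot), square to the bed, 8 mm high above it, 4 mm thick; inner face at x = 0 of bed. Same origin and axes as bed. A firm hand push is some 5 to 15 N each on lip and bed; more than 50 N is forcing it.
- cheek: The end stop: rigid plate at one end of the bed, square to bed and lip, 26 mm high above the bed, 4 mm thick, as long as the bed is deep; inner face at y = 0 of bed. Same origin and axes as bed. The other end of the bed is open.
- pill_bottle: Bystander: amber glass pill bottle with white screw cap, 52 mm across, 92 mm tall, loose. Origin: centre of its underside.
- crusher: Bystander: white plastic screw pill crusher with a bar grip on top, 54 mm across (bar 66 mm), 79 mm tall, loose. Origin: centre of its underside.
- splitter: Bystander: chrome tablet splitter with hinged cover shut, 42 x 94 x 22 mm, loose. Origin: centre of its underside.
Not all that is in view belongs to the job. There is more than one size of the organiser; the one meant has the size given above.

How it is judged:
On the way:
1. the organiser sits flat on the sloping bed, lids up (z of organiser in the frame of bed between -0.004 and 0.004 m and angle between the z axis of organiser and the z axis of bed, either way round below 0.06 rad and angle between organiser's own z axis and vertical below 0.6 rad and x of organiser in the frame of bed between -0.12 and 0 m and y of organiser in the frame of bed between -0.2 and -0.05 m), for 0.2 s.
At the end, for the whole second after the job is handed in: Through the last second the organiser lies flat on the bed (4 mm, 0.06 rad), lids up, tabs lip side, parallel to the lip (0.05 rad), end within 4.5 mm of the cheek, still, and the robot presses it: over 4 N on the bed and over 3 N on the lip at once (all of step 1 and contact force between organiser and bed above 4 N and contact force between organiser and lip above 3 N and x of organiser in the frame of bed above -0.026 m and y of organiser in the frame of bed above -0.0885 m and angle between the y axis of organiser and the y axis of bed, either way round below 0.05 rad and x of tabs in the frame of bed above -0.012 m and linear speed of organiser below 0.02 m/s and contact force between any of the fingers, the arm and organiser above 2 N); the arm keeps its last pose, push and grip.
It fails at once if the organiser is forced: more than 50 N on the lip, bed or cheek (contact force between organiser and lip above 50 N or contact force between organiser and bed above 50 N or contact force between organiser and cheek above 50 N).
It fails at once if a bystander is disturbed (moved more than 15 mm) (distance of any of pill_bottle, crusher, splitter from where it was at the start of the episode above 0.015 m).
It also fails if it takes over 59 s, if anything falls off the work surface, if the arm or the gripper's body presses on something with over 40 N, if the wrist force passes 120 N, or if a joint passes its speed limit or range.

### The arm

A 7-joint arm with a two-finger parallel gripper is mounted at the origin on the work surface. World frame = base frame: x ahead of the robot, y to its left, z up, the work surface at z = 0. Lengths are in m, angles in rad, forces in N, time in s.
With the tool pointing down it reaches from about 0.425 to 0.875 m from the base axis. Payload 8.4 kg.
Tool frame: the origin (TCP) lies at the very end of the fingers, on their centre line; the grasp point (between the pads) lies manip.grip_depth behind it (manip.grip_depth is the distance from the TCP to the grasp point, in m); z points along the fingers, y is the line along which they close (so a half turn about z gives the same grasp; the last joint's range is limited). The gripper opens to 87 mm and grips with 3 to 60 N. Pads are 19 mm wide; open, the fingers measure 117 mm over their backs; the gripper's body (75 mm by 190 mm) begins 51 mm behind the grasp point.
Start: joints at [1.07, 0.333, 0.04, 1.465, -0.013, 1.343, -0.059], TCP at [0.254, -0.598, 0.2] pointing down, gripper open.
Joint ranges: [-2.58, 2.58], [-0.38, 2.09], [-1.3, 1.39], [0.25, 2.4], [-1.5, 4.64], [0.08, 2.09], [-2.65, 2.65]. Speed limits (rad/s): [2.22, 2.22, 2.79, 2.79, 3.14, 3.14, 3.14].

### API

Orientations are given as a unit quaternion [w, x, y, z].
In Python, from plant import manip gives the robot as it stands. The module is installed in compiled form; this text tells all that it offers.
- The arm moves only by the tool drive_tool, never from a script. Its argument "commands" is a list of rows, each a list of 3 entries, a list of its own where there are three numbers: the opening, from 0 (shut) to 1 (fully open), then the shift along the tool's x, y, z in m, then the turn about the tool's z in rad. A call has 1 to 12 rows; each row is the pose to reach, as a shift and turn from the pose commanded when the call began, along the tool's axes at that moment; what a row does not reach only later rows make up. A row lasts 1/10 s, in which the tool goes at most 50 mm and 8.59 degrees, less where a joint would pass 70% of its speed; a pose out of reach is approached as far as the arm can. A call with a gripper value outside its range is refused whole. The fingers move at their own pace and stop on an object; "squeeze" is the grip in N (left out, the last holds). Time passes only in rows, so rows that repeat a pose let the fingers close. It gives the time, the measured TCP pose, the force, the opening and the grip force at its end, in the units of the state.
- manip.get_state(): the state, without advancing time (a new reading comes with each control period).
- manip.grab_frame(name): name is "side" or "top" or "wrist"; returns the picture (400x640x3 uint8, red, green, blue); there is no depth.
- manip.camera_info(name): a dict with "fx", "fy", "cx", "cy" (pixels), "k1" (the pictures are not rectified: a ray, as slopes to the right and down, at radius r is drawn at 1 + k1 r^2 times it, then the intrinsics apply), "rvec" (rotation vector, rad) and "tvec" (3), from world to camera coordinates, as OpenCV has them. Camera axes: x right, y down, z forward; pixel columns grow to the right and rows downward; lengths in m; the calibration is good to about 2 mm. A picture is of the moment at which its call begins: read the wrist's pose just before it. camera_info takes no time and is no camera call; for the wrist camera it gives the pose at the moment of the call.
- manip.finish_job(): hands the job in; it is judged then, once.
The state is a dict: "time_s": time; "q": joint angles; "qd": joint speeds; "joint_efforts": joint torques, N m; "tool_pos": TCP position; "orientation": TCP orientation; "force": force on the tool from outside, world axes, zero at the start; "moment": the same for the moment, N m; "width": finger opening in m; "gripper_force": force on a finger pad.
Only numpy, scipy, OpenCV 4.12 (cv2) and the standard library are available. Lean on these libraries where they do the work, as an engineer would, in place of code of your own. Each camera call takes 0.05 s, during which the arm holds its last target. There are 200 camera calls.

## Working session

There is one attempt and no reset: what is moved stays moved. The work goes in short steps, Python scripts to look and compute and a tool call to move; the robot and the scene stay as the last step left them, time stands still between calls to the robot, and variables do not carry over. Pictures are saved under pics/ and viewed, at most 10 in all, crops included, and the job is handed in when it is done.

Besides the shell and the picture viewer there is one more tool, called in YAML: its name, and indented under it one key for each argument. drive_tool: Moves the arm, as the interface text tells. Its arguments: {"type":"object","properties":{"commands":{"type":"array","items":{"type":"array"}},"squeeze":{"type":"number"}},"required":["commands"]}

```bash
mkdir -p pics
cat > h.py <<'E'
import numpy as np, cv2
from plant import manip
from scipy.spatial.transform import Rotation as R
def cam(n):
    c=manip.camera_info(n); Rm=cv2.Rodrigues(np.array(c['rvec'],float))[0]; t=np.array(c['tvec'],float).ravel()
    return c,Rm,t
def ray(ci,uv):
    c,Rm,t=ci; x=np.array([(uv[0]-c['cx'])/c['fx'],(uv[1]-c['cy'])/c['fy']]); y=x.copy()
    for _ in range(30): y=x/(1+c['k1']*(y@y))
    d=Rm.T@np.array([*y,1]); return -Rm.T@t, d/np.linalg.norm(d)
def onz(ci,uv,z):
    o,d=ray(ci,uv); return o+d*(z-o[2])/d[2]
def tri(rays):
    A=0;b=0
    for o,d in rays:
        P=np.eye(3)-np.outer(d,d); A=A+P; b=b+P@o
    p=np.linalg.solve(A,b); return p,[np.linalg.norm((np.eye(3)-np.outer(d,d))@(p-o)) for o,d in rays]
def proj(ci,p):
    c,Rm,t=ci; q=Rm@np.array(p)+t; s=q[:2]/q[2]; s=s*(1+c['k1']*(s@s)); return s*[c['fx'],c['fy']]+[c['cx'],c['cy']]
def save(n,f): 
    im=manip.grab_frame(n); cv2.imwrite('pics/'+f,im[:,:,::-1]); return im
E
python3 - <<'E'
from h import *
np.set_printoptions(precision=4,suppress=True)
s=manip.get_state(); print(s['time_s'],s['tool_pos'],s['orientation'],s['width'],manip.grip_depth)
for n in('side','top','wrist'):
    ci=cam(n); save(n,n+'0.png'); print(n,-ci[1].T@ci[2],ci[1][2],ci[0]['fx'],ci[0]['k1'])
a=cv2.imread('pics/top0.png');b=cv2.imread('pics/side0.png')
E
```

```text
0.0 [ 0.254  -0.5978  0.1987] [-0.0008  0.9799  0.1995 -0.0002] 0.08703557165345709 0.0187
side [0.2566 0.842  0.9331] [ 0.2673 -0.666  -0.6964] 379.3025758284371 0.017548415555576378
top [ 0.3903 -0.0115  1.148 ] [ 0.1582  0.0314 -0.9869] 373.15812277864705 -0.06214795009077062
wrist [ 0.3239 -0.5688  0.3825] [-0.2508 -0.1042 -0.9624] 333.7117601281858 -0.06069470828296381
```

View pics/top0.png

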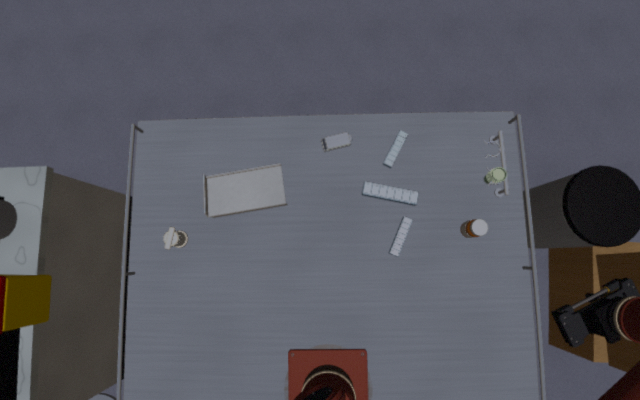

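View pics/side0.png

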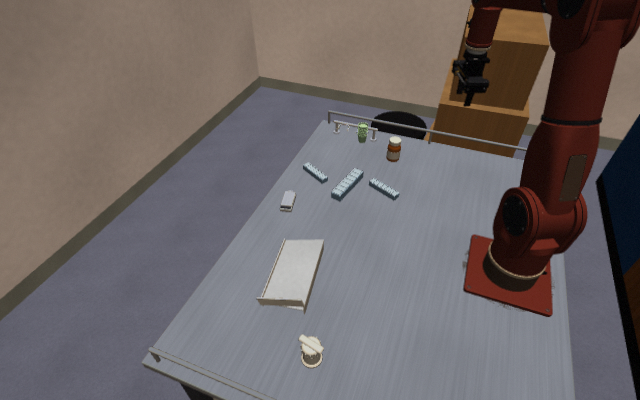

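The top view shows the bed at about (245,190), the large organiser at (390,193) with two smaller ones at (396,149) and (401,236), the splitter at (337,141), the bottle at (476,228) and the crusher at (175,238). The side view shows the bed's end plate at its near-left end (280,302). I'll enlarge these.

Run:
```python
import cv2,numpy as np
a=cv2.imread('pics/top0.png');b=cv2.imread('pics/side0.png')
f=lambda im,x,y,w,h:cv2.resize(im[y:y+h,x:x+w],(400,300),interpolation=cv2.INTER_CUBIC)
m=np.vstack([np.hstack([f(a,195,155,100,75),f(a,350,155,80,60)]),np.hstack([f(b,250,230,100,75),f(b,315,155,80,60)])])
cv2.imwrite('pics/crop1.png',np.clip(m*1.3,0,255).astype('uint8'))
```

```text
(no output)
```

View pics/crop1.png

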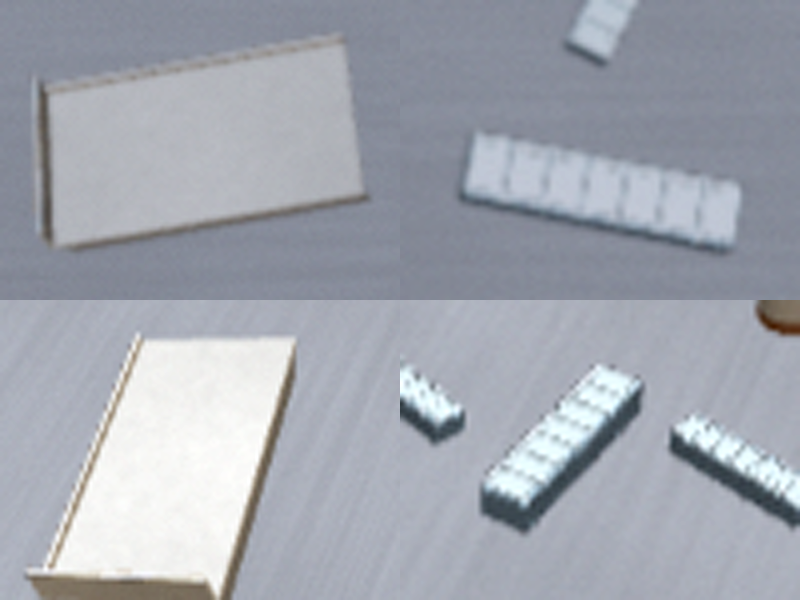

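The crops show the cheek at the bed's +y (left) end and the lip on the far (+x) side, with the inside corner at about (206,177.5) in the top view. The tab side of the organiser can't be read from here, so I'll locate it roughly and look with the wrist camera.

Run:
```python
from h import *
np.set_printoptions(precision=4,suppress=True)
t=cam('top'); s=cam('side')
print('org',onz(t,(390,193),.03),onz(s,(347.5,182),.03))
for n,p in dict(corner=(206,177.5),back_cheek=(208,215.5),back_open=(287,204.5),lip_open=(281,165)).items(): print(n,onz(t,p,.016 if 'lip' in n or n=='corner' else .05))
for n,p in dict(small1=(396,149),small2=(401,236),split=(337,141),bottle=(476,228),crush=(175,238)).items(): print(n,onz(t,p,.03))
st=manip.get_state(); print(R.from_quat(np.roll(st['orientation'],-1)).as_matrix())
o=onz(t,(390,193),.03); Rm=R.from_quat(np.roll(st['orientation'],-1)).as_matrix()
print('shift', Rm.T@(o-np.array(st['tool_pos'])))
```

```text
org [ 0.571  -0.1994  0.03  ] [ 0.5712 -0.1927  0.03  ]
corner [0.6341 0.3706 0.016 ]
back_cheek [0.5102 0.3492 0.05  ]
back_open [0.5391 0.1108 0.05  ]
lip_open [0.6687 0.1332 0.016 ]
small1 [ 0.7081 -0.2244  0.03  ]
small2 [ 0.4409 -0.2263  0.03  ]
split [ 0.7378 -0.043   0.03  ]
bottle [ 0.4601 -0.4519  0.03  ]
crush [0.445  0.4567 0.03  ]
[[ 0.9204  0.3911 -0.0005]
 [ 0.3911 -0.9204  0.0011]
 [-0.0001 -0.0013 -1.    ]]
shift [ 0.4475 -0.2426  0.1691]
```

drive_tool:
  commands:
    - [1,[0.448,-0.243,0],-0.955]
    - [1,[0.448,-0.243,0],-0.955]
    - [1,[0.448,-0.243,0],-0.955]
    - [1,[0.448,-0.243,0],-0.955]
    - [1,[0.448,-0.243,0],-0.955]
    - [1,[0.448,-0.243,0],-0.955]
    - [1,[0.448,-0.243,0],-0.955]
    - [1,[0.448,-0.243,0],-0.955]
    - [1,[0.448,-0.243,0],-0.955]
    - [1,[0.448,-0.243,0],-0.955]
    - [1,[0.448,-0.243,0],-0.955]
    - [1,[0.448,-0.243,0],-0.955]

```text
time_s: 1.35
tool_pos: [0.5724, -0.1968, 0.1991]
orientation: [-0.001, 0.777, 0.629, 0.0]
force: [0.1, 0.2, 0.1]
width: 0.0869
gripper_force: 0.0
```

Run:
```python
from h import *
np.set_printoptions(precision=4,suppress=True)
st=manip.get_state(); print(st['time_s'],st['tool_pos'],st['q'],np.abs(st['qd']).max(),st['force'])
print(R.from_quat(np.roll(st['orientation'],-1)).as_matrix())
ci=cam('wrist'); print(-ci[1].T@ci[2]); print(proj(ci,[.571,-.199,.03]),proj(ci,[.571,-.11,.03]))
save('wrist','w1.png')
```

```text
1.35 [ 0.5724 -0.1968  0.1991] [ 0.5649  0.2692 -0.372   1.5625  0.0987  1.3292 -0.0281] 0.05578733927200578 [0.0565 0.2473 0.1461]
[[ 0.2081  0.9781 -0.0004]
 [ 0.9781 -0.2081  0.0011]
 [ 0.001  -0.0006 -1.    ]]
[ 0.5895 -0.1242  0.3829]
[317.4588 172.7267] [299.1583  89.0268]
```

View pics/w1.png

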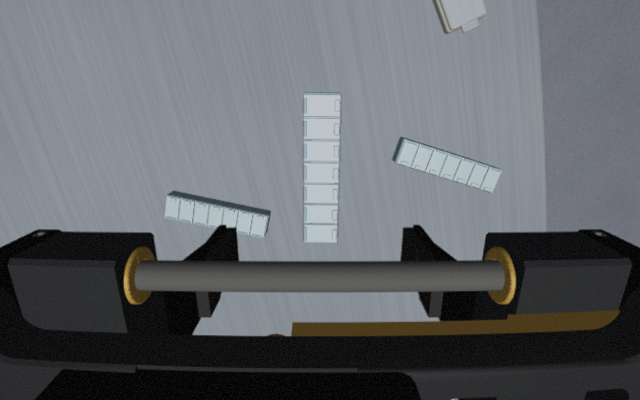

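The wrist view shows the large organiser upright at (304–341, 93–242), with tab marks along its right edge (~336), so the tabs face world +x, the lip side. No flip is needed. I'll take a second wrist view for the height.

drive_tool:
  commands:
    - [0.75,[-0.03,0.09,0],0]
    - [0.75,[-0.03,0.09,0],0]
    - [0.75,[-0.03,0.09,0],0]
    - [0.75,[-0.03,0.09,0],0]

```text
time_s: 1.8
tool_pos: [0.6518, -0.2506, 0.198]
orientation: [-0.001, 0.78, 0.626, -0.001]
force: [-0.6, -0.1, 0.4]
width: 0.0678
gripper_force: 0.0
```

```bash
cat > org.py <<'E'
from h import *
def rect(im,near,mn=800):
    # brightest (lid) face of the organiser nearest to a pixel: pale, slightly cyan
    g=im.astype(int); r,gg,b=g[...,0],g[...,1],g[...,2]
    m=((b-r>4)&(gg-r>6)&(gg>150)).astype('uint8')
    m=cv2.morphologyEx(m,cv2.MORPH_CLOSE,np.ones((7,7),np.uint8))
    cs,_=cv2.findContours(m,cv2.RETR_EXTERNAL,cv2.CHAIN_APPROX_NONE)
    cs=[c for c in cs if cv2.contourArea(c)>mn]
    c=min(cs,key=lambda c:np.hypot(*(np.array(cv2.minAreaRect(c)[0])-near)))
    return cv2.minAreaRect(c)
E
python3 - <<'E'
from org import *
np.set_printoptions(precision=4,suppress=True)
a=cv2.imread('pics/w1.png')[:,:,::-1]
print('sample',a[150,320],a[150,250],a[235,300:306],a[105,300:345:3])
c2=cam('wrist'); st=manip.get_state(); b=save('wrist','w2.png'); print(st['tool_pos'],proj(c2,[.571,-.199,.03]))
print(rect(a,(322,170)),rect(b,proj(c2,[.571,-.199,.03])))
v=b[60:260,100:420]
cv2.imwrite('pics/crop2.png',cv2.resize(v[:,:,::-1],None,fx=2.5,fy=2.5,interpolation=cv2.INTER_CUBIC))
E
```

```text
sample [189 196 201] [140 148 155] [[138 146 153]
 [140 146 152]
 [131 136 143]
 [112 126 134]
 [143 163 174]
 [153 174 183]] [[137 145 151]
 [113 129 137]
 [150 162 171]
 [190 196 202]
 [192 197 202]
 [190 195 201]
 [190 196 200]
 [192 197 202]
 [190 195 200]
 [191 195 201]
 [191 196 201]
 [189 195 201]
 [188 194 200]
 [172 181 187]
 [135 143 149]]
[ 0.6518 -0.2506  0.198 ] [233.2615 140.0044]
((320.03472900390625, 167.49908447265625), (149.7838134765625, 43.698177337646484), 88.50566101074219) ((242.49996948242188, 129.49996948242188), (484.99993896484375, 258.99993896484375), 0.0)
```

View pics/crop2.png

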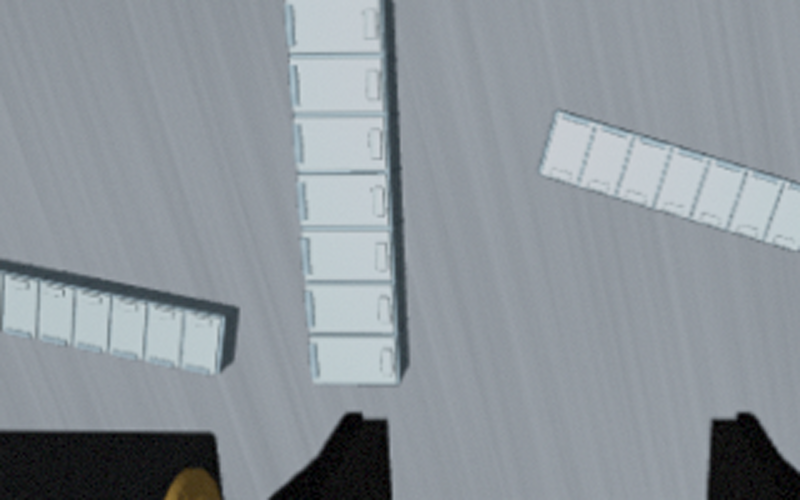

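Raised tabs sit on the right edge and hinges on the left, which confirms the tabs are at +x. The large organiser runs from (215,60) to (256,213) in full-frame pixels. Next I'll use a brighter mask to triangulate the lid corners.

```bash
sed -i 's/^    m=((b.*/    m=((gg>172)\&(b-r>4)).astype("uint8")/; s/np.ones((7,7)/np.ones((5,5)/' org.py
cat > m.py <<'E'
from org import *
np.set_printoptions(precision=4,suppress=True)
a=cv2.imread('pics/w1.png')[:,:,::-1];b=cv2.imread('pics/w2.png')[:,:,::-1]
st=manip.get_state(); c2=cam('wrist')
# camera pose rides with the tool: rebuild view 1 from its state at that time
q1=np.roll([-0.001,0.777,0.629,0.0],-1)
T=lambda p,q:(R.from_quat(q).as_matrix(),np.array(p))
R2,p2=T(st['tool_pos'],np.roll(st['orientation'],-1)); R1=np.array([[.2081,.9781,-.0004],[.9781,-.2081,.0011],[.001,-.0006,-1]]); p1=np.array([.5724,-.1968,.1991])
# world->cam: x_c = Rc x + t ; tool->cam fixed
Rct=c2[1]@R2; tct=c2[1]@p2+c2[2]
c1=(c2[0],Rct@R1.T,tct-Rct@R1.T@p1)
print('check cam1',-c1[1].T@c1[2])
ra=rect(a,(322,170)); rb=rect(b,(233,140)); print(ra,rb)
def corners(r):
    p=cv2.boxPoints(r); p=p[np.argsort(p[:,1])]; t=p[:2][np.argsort(p[:2,0])]; l=p[2:][np.argsort(p[2:,0])]; return np.array([*t,*l])
A,B=corners(ra),corners(rb); P=[]
for u,v in zip(A,B):
    p,e=tri([ray(c1,u),ray(c2,v)]); P.append(p); print(u,v,p,e[0])
P=np.array(P); print('c',P.mean(0),'len',np.linalg.norm(P[0]-P[2]),np.linalg.norm(P[1]-P[3]),'w',np.linalg.norm(P[0]-P[1]),np.linalg.norm(P[2]-P[3]))
for z in (.031,):
  for ci,Q in((c1,A),(c2,B)):
    Z=np.array([onz(ci,u,z) for u in Q]); d=Z[:2].mean(0)-Z[2:].mean(0); print('z31',Z.mean(0),'yaw(y axis vs world y)',np.degrees(np.arctan2(-d[0],d[1])),'L',np.hypot(*d[:2]))
E
python3 m.py
```

```text
check cam1 [ 0.5894 -0.1242  0.383 ]
((321.5, 168.5), (147.0, 35.0), 90.0) ((236.15586853027344, 135.11720275878906), (156.15492248535156, 36.95383834838867), 87.1375961303711)
[304.  95.] [213.803   58.0599] [ 0.5752 -0.1163  0.0355] 0.0007430549543173985
[339.  95.] [250.7107  56.2145] [ 0.6102 -0.123   0.0317] 0.0015087905244982962
[304. 242.] [221.601 214.02 ] [ 0.5402 -0.2705  0.0432] 0.001012541956516492
[339. 242.] [258.5087 212.1746] [ 0.5786 -0.2789  0.04  ] 9.005284623968892e-05
c [ 0.5761 -0.1972  0.0376] len 0.15834397024875957 0.1593811636440009 w 0.03590505471555791 0.039371047110876384
z31 [ 0.5753 -0.1997  0.031 ] yaw(y axis vs world y) -11.890646582974533 L 0.16193123532576337
z31 [ 0.5741 -0.1982  0.031 ] yaw(y axis vs world y) -13.0703431598882 L 0.16419716414550758
```

drive_tool:
  commands:
    - [0.75,[0.39,-0.2,-0.08],-0.36]
    - [0.75,[0.39,-0.2,-0.08],-0.36]
    - [0.75,[0.39,-0.2,-0.08],-0.36]
    - [0.75,[0.39,-0.2,-0.08],-0.36]
    - [0.75,[0.39,-0.2,-0.08],-0.36]
    - [0.75,[0.39,-0.2,-0.08],-0.36]
    - [0.75,[0.39,-0.2,-0.08],-0.36]
    - [0.75,[0.39,-0.2,-0.08],-0.36]
    - [0.75,[0.39,-0.2,-0.08],-0.36]
    - [0.75,[0.39,-0.2,-0.08],-0.36]
    - [0.75,[0.39,-0.2,-0.08],-0.36]
    - [0.75,[0.39,-0.2,-0.08],-0.36]

```text
time_s: 3.05
tool_pos: [0.5404, 0.1739, 0.2798]
orientation: [0.001, 0.654, 0.756, -0.0]
force: [0.6, -0.4, 0.5]
width: 0.0652
gripper_force: 0.0
```

Run:
```python
from h import *
import pickle
c=cam('wrist'); save('wrist','b1.png'); pickle.dump(c,open('b1.pkl','wb')); print(manip.get_state()['tool_pos'])
```

```text
[0.54054887 0.17369808 0.27955963]
```

drive_tool:
  commands:
    - [0.75,[0,0.15,0],0]
    - [0.75,[0,0.15,0],0]
    - [0.75,[0,0.15,0],0]
    - [0.75,[0,0.15,0],0]
    - [0.75,[0,0.15,0],0]

```text
time_s: 3.6
tool_pos: [0.6896, 0.196, 0.2768]
orientation: [-0.001, 0.655, 0.756, -0.001]
force: [-0.0, 0.4, 0.3]
width: 0.0654
gripper_force: 0.0
```

Run:
```python
from h import *
import pickle
c=cam('wrist'); b=save('wrist','b2.png'); pickle.dump(c,open('b2.pkl','wb')); print(manip.get_state()['tool_pos'])
a=cv2.imread('pics/b1.png');b=cv2.imread('pics/b2.png')
m=np.hstack([a[:300,120:520],b[:300,120:520]]); cv2.imwrite('pics/bb.png',m)
```

```text
[0.68881422 0.19657641 0.2785878 ]
```

View pics/bb.png

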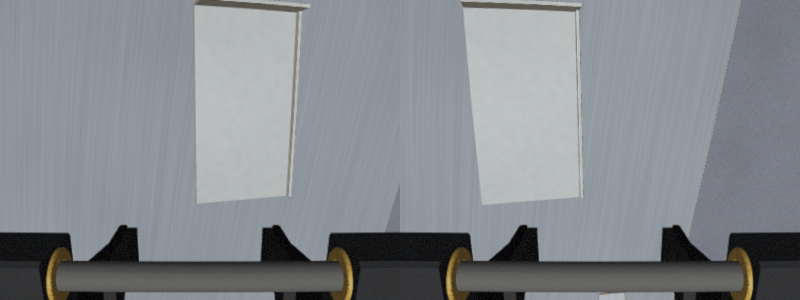

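Both views show the bed quad. In b1 the corners are near (315,8), (418,12), (408,196) and (317,203); in b2 they are near (184,8), (299,11), (301,197) and (202,204). I'll fit the lines and triangulate the corners.

```bash
cat > bed.py <<'E'
from h import *
import pickle
np.set_printoptions(precision=4,suppress=True)
def quad(im,seed,guess):
    g=cv2.GaussianBlur(cv2.cvtColor(im,cv2.COLOR_BGR2GRAY),(3,3),0); g4=g.astype(float)
    L=[]
    for i in range(4):  # edge lines: strongest brightness fall going outwards, sampled along guess edges
        p,q=np.array(guess[i],float),np.array(guess[(i+1)%4],float); n=np.array([q[1]-p[1],p[0]-q[0]]);n/=np.linalg.norm(n)
        if n@((p+q)/2-seed)<0:n=-n
        pts=[]
        for s in np.linspace(.1,.9,60):
            o=p+s*(q-p); t=np.arange(-7,7.01,.25); xy=(o+t[:,None]*n).astype(np.float32)
            v=cv2.remap(g,xy[None,:,0].copy(),xy[None,:,1].copy(),cv2.INTER_LINEAR)[0].astype(float)
            thr=v[:8].mean()-12; k=np.argmax(v<thr)
            if k>4: pts.append(xy[k])
        pts=np.array(pts); 
        for _ in range(3):
            vx,vy,x0,y0=cv2.fitLine(pts,cv2.DIST_HUBER,0,.01,.01).ravel(); d=abs((pts-[x0,y0])@[-vy,vx]); pts=pts[d<max(1.,2*d.std())]
        L.append((np.cross([x0,y0,1],[x0+vx,y0+vy,1]),len(pts),d.std()))
    print([(l[1],round(float(l[2]),2)) for l in L])
    C=[]
    for i in range(4):
        c=np.cross(L[i-1][0],L[i][0]); C.append(c[:2]/c[2])
    return np.array(C)
c1,c2=[pickle.load(open(f'b{i}.pkl','rb')) for i in(1,2)]
A=quad(cv2.imread('pics/b1.png'),np.array([365,100]),[(316,8),(417,12),(409,195),(317,203)])
B=quad(cv2.imread('pics/b2.png'),np.array([250,100]),[(184,8),(299,11),(301,196),(202,204)])
P=[]
for u,v in zip(A,B):
    p,e=tri([ray(c1,u),ray(c2,v)]); P.append(p); print(u,v,p,'res',e[0])
P=np.array(P)  # back-cheek, corner, lip-open, back-open
print('sides',[np.linalg.norm(P[i]-P[(i+1)%4]) for i in range(4)])
d=P[1]-P[2]; print('y axis yaw',np.degrees(np.arctan2(-d[0],d[1])))
d=P[0]-P[3]; print('y axis yaw back',np.degrees(np.arctan2(-d[0],d[1])))
for ci,Q in((c1,A),(c2,B)):
    Z=[onz(ci,u,z) for u,z in zip(Q,(.0497,.016,.016,.0497))]; d=Z[1]-Z[2]; print(np.array(Z)[:,:2].ravel(),np.degrees(np.arctan2(-d[0],d[1])),[np.linalg.norm(Z[i]-Z[(i+1)%4]) for i in range(4)])
E
python3 bed.py
```

```text
[(60, 0.08), (60, 0.07), (60, 0.09), (60, 0.06)]
[(60, 0.07), (60, 0.12), (60, 0.07), (60, 0.1)]
[314.2702   5.3842] [182.369   7.699] [0.5107 0.3486 0.0508] res 8.835136359926061e-05
[415.4087  12.6406] [293.8426  12.1082] [0.6335 0.3678 0.0161] res 2.330431920867391e-05
[405.3113 194.7599] [298.5161 196.1156] [0.6693 0.1361 0.0153] res 6.715600370564781e-05
[316.5756 203.1226] [201.2879 204.3493] [0.5465 0.1175 0.0512] res 5.264121236692927e-05
sides [np.float64(0.1290805461727156), np.float64(0.23436648115666628), np.float64(0.12938472839921406), np.float64(0.23388227841380133)]
y axis yaw 8.791317237910208
y axis yaw back 8.797637622162025
[0.5106 0.3488 0.6335 0.3678 0.6691 0.1364 0.5465 0.117 ] 8.737425786848895 [np.float64(0.1288476098671194), np.float64(0.234120575960199), np.float64(0.12861398692359244), np.float64(0.2344699346872159)]
[0.5102 0.3489 0.6335 0.3677 0.6694 0.1363 0.546  0.1168] 8.805094097748295 [np.float64(0.12921157581132728), np.float64(0.23421339931528073), np.float64(0.12938965601917254), np.float64(0.2347673583930263)]
```

drive_tool:
  commands:
    - [0.75,[-0.375,-0.169,0.15],0.36]
    - [0.75,[-0.375,-0.169,0.15],0.36]
    - [0.75,[-0.375,-0.169,0.15],0.36]
    - [0.75,[-0.375,-0.169,0.15],0.36]
    - [0.75,[-0.375,-0.169,0.15],0.36]
    - [0.75,[-0.375,-0.169,0.15],0.36]
    - [0.75,[-0.375,-0.169,0.15],0.36]
    - [0.75,[-0.375,-0.169,0.15],0.36]
    - [0.75,[-0.375,-0.169,0.15],0.36]
    - [0.75,[-0.375,-0.169,0.15],0.36]
    - [0.75,[-0.375,-0.169,0.15],0.36]
    - [0.75,[-0.375,-0.169,0.15],0.36]

```text
time_s: 4.85
tool_pos: [0.5764, -0.1968, 0.1311]
orientation: [0.001, 0.778, 0.628, 0.001]
force: [0.2, 0.1, 0.7]
width: 0.0658
gripper_force: 0.0
```

```bash
cat > rel.py <<'E'
import sys
from h import *
np.set_printoptions(precision=4,suppress=True)
def rel(goal,yaw):
    st=manip.get_state(); Rm=R.from_quat(np.roll(st['orientation'],-1)).as_matrix(); y=np.degrees(np.arctan2(Rm[1,0],Rm[0,0]))
    print(st['time_s'],st['tool_pos'],'yaw',y,'shift',Rm.T@(np.array(goal)-st['tool_pos']),'turn',np.radians(y-yaw),'F',np.array(st['force']),'w',st['width'])
if __name__=='__main__': a=[float(v) for v in sys.argv[1:]]; rel(a[:3],a[3])
E
python3 rel.py .5747 -.199 .010 77.6
```

```text
4.85 [ 0.5764 -0.1968  0.1311] yaw 77.80016126216553 shift [-0.0025 -0.0015  0.1211] turn 0.0034934730597361735 F [0.2478 0.0558 0.6576] w 0.06576891855882525
```

drive_tool:
  commands:
    - [0.75,[-0.002,-0.001,0.05],0.004]
    - [0.75,[-0.002,-0.001,0.09],0.004]
    - [0.75,[-0.002,-0.001,0.12],0.004]
    - [0.75,[-0.002,-0.001,0.12],0.004]
    - [0.75,[-0.002,-0.001,0.12],0.004]
    - [0.3,[-0.002,-0.001,0.12],0.004]
    - [0.3,[-0.002,-0.001,0.12],0.004]
    - [0.3,[-0.002,-0.001,0.12],0.004]
    - [0.3,[-0.002,-0.001,0.12],0.004]
    - [0.3,[-0.002,-0.001,0.12],0.004]
    - [0.3,[-0.002,-0.001,0.12],0.004]
  squeeze: 15

```text
time_s: 5.95
tool_pos: [0.5752, -0.1998, 0.0099]
orientation: [0.0, 0.78, 0.626, 0.0]
force: [-0.0, 0.0, 0.3]
width: 0.0287
gripper_force: 0.6
```

The opening is 28.7 mm, less than the 40 mm width, so I'll look before moving.

Run:
```python
from h import *
s=save('side','s2.png');w=save('wrist','w3.png')
st=manip.get_state();print(st['width'],st['gripper_force'],st['tool_pos'])
f=cv2.resize(s[140:230,290:410],(533,400),interpolation=cv2.INTER_CUBIC)
m=np.hstack([f[:, :400],cv2.resize(w[60:360,170:470],(400,400))]); cv2.imwrite('pics/m3.png',m[:,:,::-1])
```

```text
0.027148785793953256 0.7393405213952065 [ 0.57524086 -0.19982171  0.00980979]
```

View pics/m3.png

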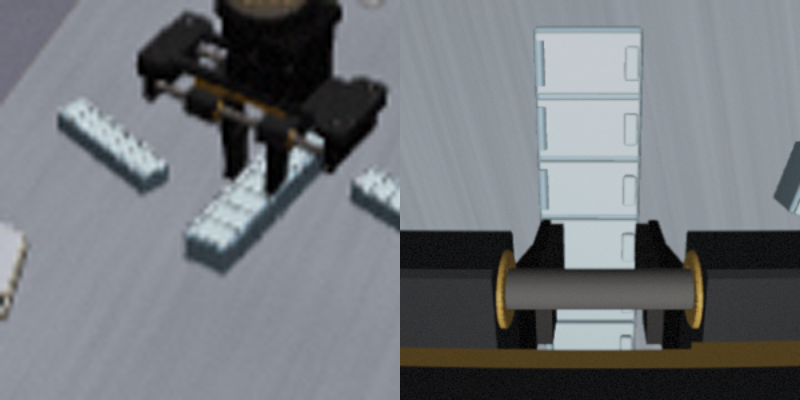

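The fingers seem to stand over or around the middle lid with a gap narrower than the box. I'll project the reported fingertip positions into the pictures to check.

Run:
```python
from h import *
st=manip.get_state(); Rm=R.from_quat(np.roll(st['orientation'],-1)).as_matrix(); p=np.array(st['tool_pos'])
for n,x0,y0,k,ox in(('side',290,140,533/120,0),('wrist',170,60,400/300,400)):
    ci=cam(n)
    for z in(0,-.0187,-.04):
        print(n,z,[tuple(np.round((proj(ci,p+Rm@np.array([0,dy,z]))-[x0,y0])*k+[ox,0]).astype(int)) for dy in(-.0136,0,.0136)])
    print(n,'box edges top at tcp',[tuple(np.round((proj(ci,[*(p+Rm@np.array([0,dy,0]))[:2],.031])-[x0,y0])*k+[ox,0]).astype(int)) for dy in(-.02,.02)])
print(st['force'],st['width'],st['joint_efforts'])
```

```text
side 0 [(np.int64(266), np.int64(205)), (np.int64(253), np.int64(199)), (np.int64(239), np.int64(193))]
side -0.0187 [(np.int64(267), np.int64(187)), (np.int64(254), np.int64(182)), (np.int64(240), np.int64(176))]
side -0.04 [(np.int64(269), np.int64(168)), (np.int64(255), np.int64(162)), (np.int64(241), np.int64(156))]
side box edges top at tcp [(np.int64(274), np.int64(188)), (np.int64(233), np.int64(171))]
wrist 0 [(np.int64(565), np.int64(226)), (np.int64(596), np.int64(226)), (np.int64(627), np.int64(226))]
wrist -0.0187 [(np.int64(562), np.int64(244)), (np.int64(596), np.int64(244)), (np.int64(629), np.int64(244))]
wrist -0.04 [(np.int64(557), np.int64(269)), (np.int64(595), np.int64(269)), (np.int64(633), np.int64(269))]
wrist box edges top at tcp [(np.int64(545), np.int64(246)), (np.int64(646), np.int64(246))]
[ 0.417162   -0.01588371  0.37132406] 0.027148785793953256 [ 8.05034861e-02 -6.41717434e+01 -5.78892142e+00 -3.23713231e+01
 -1.25497193e-01  5.88963311e-01  4.97599922e-04]
```

Run:
```python
from h import *
np.set_printoptions(precision=1,suppress=True)
st=manip.get_state(); Rm=R.from_quat(np.roll(st['orientation'],-1)).as_matrix(); p=np.array(st['tool_pos']); ci=cam('wrist')
for hw in(.01355,.0435):
  for z in(0,-.01,-.0187,-.03): print(hw,z,*[proj(ci,p+Rm@np.array([dx,-hw,z])) for dx in(-.0095,.0095)])
a=cv2.imread('pics/w3.png');b=cv2.imread('pics/w1.png')
m=np.hstack([cv2.resize(a[200:340,240:400],None,fx=2.5,fy=2.5,interpolation=cv2.INTER_CUBIC),cv2.resize(b[200:340,180:340],None,fx=2.5,fy=2.5,interpolation=cv2.INTER_CUBIC)])
cv2.imwrite('pics/f.png',np.clip(m*1.6,0,255).astype('uint8'))
```

```text
0.01355 0 [294.5 244.4] [293.8 214.5]
0.01355 -0.01 [293.2 251.8] [292.4 220.6]
0.01355 -0.0187 [292.  258.8] [291.2 226.4]
0.01355 -0.03 [290.3 268.9] [289.3 234.7]
0.0435 0 [244.7 244.3] [242.7 214.4]
0.0435 -0.01 [241.  251.6] [238.7 220.4]
0.0435 -0.0187 [237.4 258.6] [234.9 226.2]
0.0435 -0.03 [232.3 268.6] [229.5 234.5]
```

View pics/f.png

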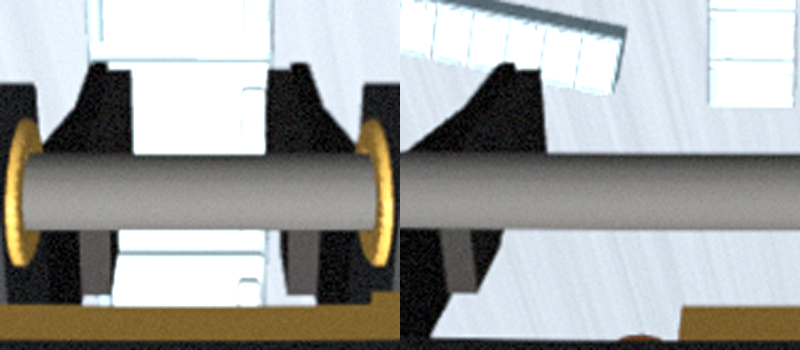

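The crop shows the finger ends at about (292,226). That is exactly 18.7 mm (grip_depth) behind the stated TCP, so the real tips are hovering just over the lids. I'll open and go lower carefully.

drive_tool:
  commands:
    - [0.75,[0,0,-0.004],0]
    - [0.75,[0,0,-0.004],0]
    - [0.75,[0,0,-0.004],0]
    - [0.75,[0,0,-0.004],0]
    - [0.75,[0,0,-0.004],0]
    - [0.75,[0,0,0.005],0]
    - [0.75,[0,0,0.008],0]
    - [0.75,[0,0,0.008],0]

```text
time_s: 6.85
tool_pos: [0.574, -0.1995, 0.0004]
orientation: [-0.001, 0.78, 0.626, -0.0]
force: [-0.3, -0.6, 0.1]
width: 0.0648
gripper_force: 0.0
```

drive_tool:
  commands:
    - [0.75,[0,0,0.003],0]
    - [0.75,[0,0,0.006],0]
    - [0.75,[0,0,0.009],0]
    - [0.75,[0,0,0.009],0]
    - [0.3,[0,0,0.009],0]
    - [0.3,[0,0,0.009],0]
    - [0.3,[0,0,0.009],0]
    - [0.3,[0,0,0.009],0]
    - [0.3,[0,0,0.009],0]
  squeeze: 15

```text
time_s: 7.75
tool_pos: [0.5746, -0.1997, -0.0074]
orientation: [-0.0, 0.78, 0.626, -0.0]
force: [-1.7, 0.1, 1.3]
width: 0.0396
gripper_force: 15.0
```

Gripped at 39.6 mm. Lift and carry to above the bed.

drive_tool:
  commands:
    - [0.3,[0,0,-0.04],0]
    - [0.3,[0,0,-0.08],0]
    - [0.3,[0.04,-0.006,-0.1],-0.03]
    - [0.3,[0.08,-0.013,-0.1],-0.07]
    - [0.3,[0.13,-0.02,-0.1],-0.11]
    - [0.3,[0.18,-0.03,-0.1],-0.15]
    - [0.3,[0.23,-0.038,-0.1],-0.19]
    - [0.3,[0.28,-0.046,-0.1],-0.23]
    - [0.3,[0.33,-0.054,-0.1],-0.27]
    - [0.3,[0.38,-0.062,-0.1],-0.31]
    - [0.3,[0.42,-0.07,-0.1],-0.34]
    - [0.3,[0.45,-0.075,-0.1],-0.371]

```text
time_s: 8.95
tool_pos: [0.5978, 0.2601, 0.0926]
orientation: [-0.001, 0.649, 0.761, 0.001]
force: [0.6, -0.0, -0.7]
width: 0.04
gripper_force: 15.0
```

```bash
python3 rel.py .6006 .2703 .0268 98.78
python3 - <<'E'
from h import *
save('side','s4.png')
E
```

```text
8.95 [0.5978 0.2601 0.0926] yaw 99.01682929529697 shift [0.0095 0.0043 0.0658] turn 0.004133450968110066 F [ 0.6297 -0.0008 -0.6836] w 0.03997766598796629
```

drive_tool:
  commands:
    - [0.3,[0.009,0.003,0.02],0]
    - [0.3,[0.009,0.003,0.04],0]
    - [0.3,[0.009,0.003,0.04],0]
    - [0.3,[0.009,0.003,0.04],0]

```text
time_s: 9.4
tool_pos: [0.6004, 0.2639, 0.0518]
orientation: [-0.0, 0.652, 0.759, -0.001]
force: [1.7, -0.2, -0.7]
width: 0.0402
gripper_force: 15.0
```

```bash
python3 rel.py .6006 .2703 .0268 98.78
```

```text
9.4 [0.6004 0.2639 0.0518] yaw 98.68048237092172 shift [0.0063 0.0012 0.025 ] turn -0.0017369102911944008 F [ 1.7473 -0.1696 -0.6634] w 0.040168307779478184
```

Lower slowly until the uphill edge touches.

drive_tool:
  commands:
    - [0.3,[0.006,0.001,0.01],0]
    - [0.3,[0.006,0.001,0.018],0]
    - [0.3,[0.006,0.001,0.021],0]
    - [0.3,[0.006,0.001,0.023],0]
    - [0.3,[0.006,0.001,0.023],0]

```text
time_s: 9.9
tool_pos: [0.6005, 0.2711, 0.0294]
orientation: [-0.0, 0.651, 0.759, -0.0]
force: [0.2, -0.8, -0.5]
width: 0.0397
gripper_force: 15.0
```

drive_tool:
  commands:
    - [0.3,[0,0,0.001],0]
    - [0.3,[0,0,0.002],0]
    - [0.3,[0,0,0.002],0]

```text
time_s: 10.2
tool_pos: [0.6006, 0.2712, 0.0276]
orientation: [0.0, 0.651, 0.759, 0.0]
force: [-0.0, -1.6, -1.0]
width: 0.0399
gripper_force: 15.0
```

drive_tool:
  commands:
    - [0.3,[0,0,0.001],0]
    - [0.3,[0,0,0.002],0]
    - [0.3,[0,0,0.002],0]

```text
time_s: 10.5
tool_pos: [0.6008, 0.2714, 0.0264]
orientation: [0.0, 0.651, 0.759, 0.0]
force: [-1.7, -1.9, 4.8]
width: 0.0399
gripper_force: 15.0
```

drive_tool:
  commands:
    - [0.3,[0,0,-0.002],0]
    - [0.3,[0.002,0,-0.002],0]
    - [0.3,[0.004,0,-0.002],0]
    - [0.3,[0.004,0,-0.002],0]

```text
time_s: 10.9
tool_pos: [0.5996, 0.2758, 0.0274]
orientation: [-0.0, 0.651, 0.759, 0.0]
force: [-0.2, 0.4, -1.4]
width: 0.0397
gripper_force: 15.0
```

drive_tool:
  commands:
    - [0.3,[0.001,0,0],0]
    - [0.3,[0.002,0,0],0]
    - [0.3,[0.003,0,0],0]
    - [0.3,[0.003,0,0],0]

```text
time_s: 11.3
tool_pos: [0.5994, 0.2784, 0.0276]
orientation: [-0.0, 0.651, 0.759, 0.0]
force: [-0.1, -0.2, -1.4]
width: 0.0402
gripper_force: 15.0
```

drive_tool:
  commands:
    - [0.3,[0.001,0,0],0]
    - [0.3,[0.002,0,0],0]
    - [0.3,[0.002,0,0],0]

```text
time_s: 11.6
tool_pos: [0.5995, 0.2787, 0.0274]
orientation: [0.001, 0.651, 0.759, -0.001]
force: [-1.1, -5.6, 0.8]
width: 0.0398
gripper_force: 15.0
```

Cheek contact (5.6 N). Back off 1.5 mm, touch down and release.

drive_tool:
  commands:
    - [0.3,[-0.002,0,0],0]
    - [0.3,[-0.002,0,0.0015],0]
    - [0.69,[-0.002,0,0.0015],0]
    - [0.69,[-0.002,0,0.0015],0]
    - [0.69,[-0.002,0,0.0015],0]
    - [0.69,[-0.002,0,0.0015],0]
    - [0.69,[-0.002,0,-0.02],0]
    - [0.69,[-0.002,0,-0.06],0]
    - [0.69,[-0.002,0,-0.1],0]
    - [0.69,[-0.002,0,-0.1],0]
    - [0.69,[-0.002,0,-0.1],0]

```text
time_s: 12.7
tool_pos: [0.6, 0.2786, 0.1287]
orientation: [0.001, 0.651, 0.759, 0.001]
force: [-0.3, 0.1, -0.2]
width: 0.0601
gripper_force: 0.0
```

```bash
python3 - <<'E'
from h import *
w=save('wrist','w5.png'); s=save('side','s5.png')
m=np.hstack([w[0:300,200:500],cv2.resize(s[225:325,250:350],(300,300),interpolation=cv2.INTER_CUBIC)]); cv2.imwrite('pics/m5.png',m[:,:,::-1])
E
python3 rel.py .6 .28 .1 98.78
```

```text
12.8 [0.599  0.2777 0.1264] yaw 98.76371126681599 shift [0.0021 0.0014 0.0264] turn -0.000284292025039877 F [-0.8935 -0.2997 -0.8572] w 0.060102044154360344
```

View pics/m5.png

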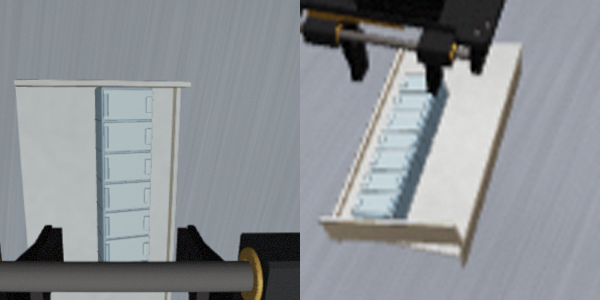

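The picture shows the organiser flat on the slope, tabs toward the lip, its end almost at the cheek, and a gap of roughly 15 mm to the lip. I'll open fully and bring the inner pad of the uphill finger down behind it.

drive_tool:
  commands:
    - [1,[0,0.012,0],0]
    - [1,[0,0.012,0],0]
    - [1,[0,0.012,0],0]
    - [1,[0,0.012,0.03],0]
    - [1,[0,0.012,0.06],0]
    - [1,[0,0.012,0.08],0]
    - [1,[0,0.012,0.09],0]
    - [1,[0,0.012,0.095],0]
    - [1,[0,0.012,0.095],0]

```text
time_s: 13.7
tool_pos: [0.6112, 0.2801, 0.0325]
orientation: [-0.0, 0.651, 0.759, -0.0]
force: [0.1, -0.3, 0.6]
width: 0.087
gripper_force: 0.0
```

```bash
cat > bf.py <<'E'
from h import *
np.set_printoptions(precision=4,suppress=True)
c,s=np.cos(np.radians(8.78)),np.sin(np.radians(8.78)); C,S=np.cos(np.radians(15)),np.sin(np.radians(15))
B=np.array([[C*c,-s,S*c],[C*s,c,S*s],[-S,0,C]]); O=np.array([.634,.3688,.016])
if __name__=='__main__':
    st=manip.get_state(); Rm=R.from_quat(np.roll(st['orientation'],-1)).as_matrix(); p=np.array(st['tool_pos'])
    tip=p+Rm@np.array([0,-st['width']/2,-.0187]); print(st['time_s'],'w',st['width'],'tip bed',B.T@(tip-O),'tip world',tip,'F bed',B.T@np.array(st['force']),'g',st['gripper_force'])
E
python3 bf.py
```

```text
13.7 w 0.08696914599733602 tip bed [-0.086  -0.0842  0.0135] tip world [0.5682 0.2734 0.0513] F bed [-0.0792 -0.2952  0.5701] g 0.0
```

drive_tool:
  commands:
    - [1,[0,0.004,0.001],0]
    - [1,[0,0.008,0.002],0]
    - [1,[0,0.012,0.003],0]
    - [1,[0,0.016,0.004],0]
    - [1,[0,0.02,0.005],0]
    - [1,[0,0.024,0.006],0]
    - [1,[0,0.028,0.007],0]
    - [1,[0,0.032,0.008],0]
    - [1,[0,0.036,0.009],0]
    - [1,[0,0.036,0.009],0]

```text
time_s: 14.7
tool_pos: [0.6474, 0.2854, 0.0232]
orientation: [0.0, 0.651, 0.759, 0.0]
force: [0.2, -1.0, 0.2]
width: 0.0873
gripper_force: 0.0
```

```bash
python3 bf.py
```

```text
14.7 w 0.0872788861401013 tip bed [-0.0483 -0.0845  0.0139] tip world [0.6043 0.2787 0.0419] F bed [-0.0412 -0.9811  0.2005] g 0.0
```

Pushing at x = −48 mm with little resistance. Continue gently toward the lip.

drive_tool:
  commands:
    - [1,[0,0.002,0.0005],0]
    - [1,[0,0.004,0.001],0]
    - [1,[0,0.006,0.0015],0]
    - [1,[0,0.007,0.002],0]
    - [1,[0,0.007,0.002],0]

```text
time_s: 15.2
tool_pos: [0.654, 0.2866, 0.0216]
orientation: [-0.0, 0.651, 0.759, 0.0]
force: [-0.5, -0.0, -1.1]
width: 0.0865
gripper_force: 0.0
```

```bash
python3 bf.py
```

```text
15.2 w 0.08652355701914304 tip bed [-0.0411 -0.0843  0.0141] tip world [0.6112 0.28   0.0402] F bed [-0.2313  0.0375 -1.1884] g 1.7536938255735546e-08
```

drive_tool:
  commands:
    - [1,[0,0.001,0],0]
    - [1,[0,0.002,0.0005],0]
    - [1,[0,0.003,0.001],0]
    - [1,[0,0.003,0.001],0]

```text
time_s: 15.6
tool_pos: [0.6556, 0.2869, 0.021]
orientation: [-0.001, 0.651, 0.759, -0.001]
force: [-5.8, -2.0, 7.5]
width: 0.087
gripper_force: 4.4
```

```bash
python3 bf.py
python3 - <<'E'
from h import *
w=save('wrist','w6.png'); s=save('side','s6.png')
m=np.hstack([cv2.resize(w[60:260,200:400],(400,400)),cv2.resize(s[225:325,250:350],(400,400),interpolation=cv2.INTER_CUBIC)]); cv2.imwrite('pics/m6.png',m[:,:,::-1])
E
```

```text
15.6 w 0.08702505335108349 tip bed [-0.0396 -0.0842  0.014 ] tip world [0.6126 0.2803 0.0398] F bed [-7.7342 -1.1293  5.6935] g 4.4243991561234
```

View pics/m6.png

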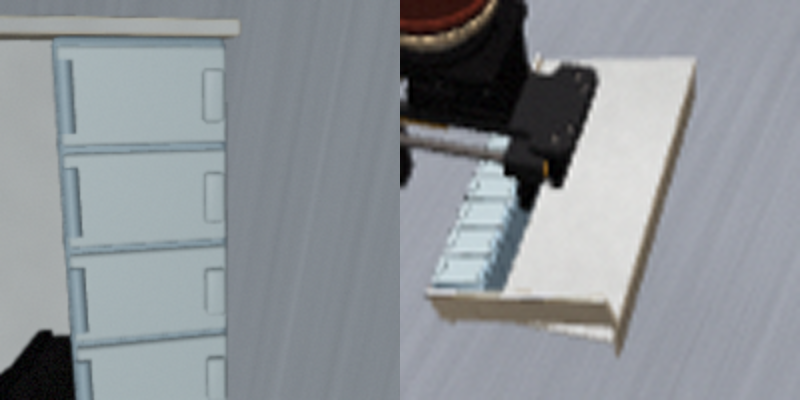

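The organiser is against the lip, with about 7.7 N lip-ward and 5.7 N down on it, and its end is near the cheek at (140,38) in the crop. Next, the gap to the cheek in numbers.

```bash
python3 - <<'E'
from bf import *
ci=cam('wrist'); w=cv2.imread('pics/w6.png',0)
print(w[68:90,270].tolist())
for n,p in dict(cheek_top_in=(-20,0,26),cheek_top_out=(-20,4,26),end0=(-20,0,31),end_m2=(-20,-2,31),end_m4=(-20,-4,31),low_m2=(-20,-2,28)).items(): print(n,proj(ci,O+B@(np.array(p)/1e3)))
E
python3 bf.py
```

```text
[126, 168, 170, 172, 171, 172, 171, 168, 155, 121, 94, 121, 137, 145, 139, 141, 165, 175, 175, 175, 176, 175]
cheek_top_in [268.6478  76.3686]
cheek_top_out [268.3494  67.1307]
end0 [269.9412  75.6437]
end_m2 [270.0916  80.3739]
end_m4 [270.2424  85.0777]
low_m2 [269.3055  80.7242]
15.7 w 0.08694237172765246 tip bed [-0.0396 -0.0842  0.014 ] tip world [0.6127 0.2803 0.0398] F bed [-8.8231 -1.3633  5.0307] g 4.364485451951623
```

The gap to the cheek is about 1.3 mm, within limits. I'll firm up the push slightly and let it settle.

drive_tool:
  commands:
    - [1,[0,0.0005,0.0003],0]
    - [1,[0,0.001,0.0005],0]
    - [1,[0,0.001,0.0005],0]
    - [1,[0,0.001,0.0005],0]
    - [1,[0,0.001,0.0005],0]
    - [1,[0,0.001,0.0005],0]

```text
time_s: 16.3
tool_pos: [0.6557, 0.287, 0.0209]
orientation: [-0.001, 0.651, 0.759, -0.002]
force: [-10.6, -5.3, 13.7]
width: 0.0868
gripper_force: 7.2
```

```bash
python3 bf.py; python3 -c "
from h import *
manip.grab_frame('top')"; python3 bf.py
```

```text
16.3 w 0.08683250763657396 tip bed [-0.0394 -0.0842  0.014 ] tip world [0.6129 0.2803 0.0398] F bed [-14.4662  -3.6263  10.2736] g 7.200734931975603
16.35 w 0.08699967203878298 tip bed [-0.0395 -0.0842  0.014 ] tip world [0.6128 0.2803 0.0397] F bed [-14.664   -2.4791   8.829 ] g 7.201968915760517
```

```bash
python3 -c "
from plant import manip
print(manip.finish_job())"
```

```text
the job is handed in; nothing more can be done
None
```

I've handed the job in with the arm still pushing: the organiser lies flat on the bed, tabs toward the lip, its long side against the lip and its end about 1.3 mm from the cheek. The arm is pressing about 14 N toward the lip and 9 N onto the bed, but the hand-in returned no verdict, so I can't confirm it passed.

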